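Assemble a filter cell and hold its bayonet collar home

TASK

Build up the filter cell on the round mount: lay the spacer ring centred on the sprung seat on top of the post, then the solid filter disc flat on the spacer. Then set the knurled collar, lip upward, over the stack and the post, and turn it until the keyways hidden inside it drop over the three pins; push it down fully home against the spring and finish while still gripping it and holding it home, without letting go. Leave the other things on the desk where they are.

Things in the scene. Friction and masses are not known exactly. Their poses are not given: they have to be found in the camera images.
- mount: Filter cell mount, fixed to the desk; its place and yaw vary. Origin at the centre of its underside, z up. Round flange 84 mm dia, 8 mm high; on it a pedestal 64 mm dia whose flat top is 20 mm above the origin; on it the upright post.
- post_top (a point): Centre of the top of the steel post (33 mm dia), 36 mm above the mount's origin; its rim has a 3 mm chamfer. Three round pins 5 mm thick stick out of the post to 22 mm from the axis, along the mount's +x and 120 and 240 degrees from it; their tops are 31 mm above the mount's origin.
- seat_top (a point): Centre of the flat top of the sprung seat, a plain plunger 24 mm dia on the mount's axis that stands 10 mm out of the post: 46 mm above the mount's origin when free. It can be pressed down up to 9 mm; the force is about 3 N at the start and 8 N at 7 mm.
- seat (a joint): How far the sprung seat is pressed down, in m: 0 free, 0.007 when the collar is home with both discs under it, at most 0.009.
- spacer_center (a point): Centre (half-way up) of the spacer ring: plain metal ring 28 mm outer diameter, 8 mm thick, with a 13 mm hole; lies flat on the desk, 30 g. Either face may be up.
- filter_center (a point): Centre (half-way up) of the filter disc: solid dark disc without a hole, 28 mm diameter, 8 mm thick; lies flat on the desk, 30 g.
- collar_center (a point): Centre (half-way up) of the knurled retaining collar: 52 mm outer diameter, 40 mm tall, about 150 g, stands on the desk right way up (lip on top, open end down). Resting on the pins, not yet touching the stack, its centre is 51 mm above the mount's origin; home, with its lower rim on the pedestal, 40 mm. It fits within about 0.1 rad either way of a keyway's true angle.
- collar_bore (a point): Centre of the collar's lower rim, 20 mm below its centre. Bore 36 mm dia up to the lip, whose underside is 35 mm above this rim; the lip has an 18 mm hole. Three keyways 9.5 mm wide, 5.5 mm deep run along the bore, 120 degrees apart, so a fit comes within any 120 degree turn. They are unseen, and how they lie to this frame's x axis is not told: find them by turning.
- tweezers: bystander: steel tweezers lying flat, 133 x 20 x 9 mm
- housing_w0: bystander: black lens housing lying flat, 63 x 91 x 22 mm
- screwdriver_2: bystander: screwdriver with a yellow handle, 194 x 24 x 23 mm
- adhesive_bottle: bystander: small white bottle with a blue collar, 35 mm dia, 126 mm tall
- screw_dish: bystander: small round dish of screws, 69 mm dia, 18 mm high
There are look-alikes about, which are no part of the job. What is shaped like the part that bears collar_center but green or red is not meant. What is shaped like the mount but pink is not meant.

How it is judged:
By the outcome, as a careful person would: the job done as asked, in the order asked, and still so for the second after the job is handed in, while the arm keeps its last pose, push and grip.
It also fails if it takes over 72 s, if anything falls off the work surface, if the arm or the gripper's body presses on something with over 40 N, if the wrist force passes 120 N, or if a joint passes its speed limit or range.

ROBOT

A 6-joint arm with a two-finger parallel gripper is mounted at the origin on the work surface; the furniture and walls round the work are solid. World frame = base frame: x ahead of the robot, y to its left, z up, the work surface at z = 0. Lengths are in m, angles in degrees, forces in N, time in s.
With the tool pointing down it reaches from about 0.25 to 0.725 m from the base axis. Payload 9.7 kg.
Tool frame: the origin (TCP) lies on the centre line of the jaws, within the pads' length; the fingertips stand bot.nose_length ahead of it and the grasp point (between the pads) lies 11 mm behind it (bot.nose_length is the distance from the TCP to the fingertips, in m); z points along the fingers, y is the line along which they close (so a half turn about z gives the same grasp; the last joint's range is limited). The gripper opens to 85 mm and grips with 20 to 120 N. Pads are 22 mm wide; open, the fingers measure 114 mm over their backs; the gripper's body (76 mm by 85 mm) begins 54 mm behind the grasp point. The pads swing forward as they close: fully open they stand 13 mm farther back than shut.
Start: joints at [-71.906, 4.979, 10.078, 95.1, 0, 90], TCP at [0.171, -0.523, 0.216] pointing down, gripper open.
Joint ranges: [-179.16, 179.16], [-48.56, 103.87], [-65.8, 70.77], [-126.05, 130.52], [-82.76, 87.17], [-180, 180]. Speed limits (degrees/s): [127.2, 127.2, 147.25, 180, 180, 180].

INTERFACE

Orientations are given as [roll, pitch, yaw] about the fixed x, y, z axes, in that order (R = Rz(yaw) Ry(pitch) Rx(roll)).
In Python, from workcell import bot gives the robot as it stands. The module is installed in compiled form; this text tells all that it offers.
- The arm moves only by the shell command python3 -m inch 'ROWS' [OPENING] [FORCE]. ROWS is JSON, a list of rows, each a list of 4 numbers: the shift along the world's x, y, z in cm, then the turn about the world's z in degrees. A call has exactly 8 rows; each row is the pose to reach, as a shift and turn from the pose commanded when the call began; what a row does not reach only later rows make up. A row lasts 1/8 s, in which the tool goes at most 62.5 mm and 10.7 degrees, less where a joint would pass 70% of its speed; a pose out of reach is approached as far as the arm can. A call with a gripper value outside its range is refused whole. OPENING is the finger opening in cm, from 0 to 8.54, set as the call begins (- or left out, the last holds). The fingers move at their own pace and stop on an object; FORCE is the grip in N (left out, the last holds). Time passes only in rows, so rows that repeat a pose let the fingers close, or fill a call up. It gives the time, the measured TCP pose, the force, the opening and the grip force at its end, in the units of the state.
- bot.get_obs(): the state, without advancing time (a new reading comes with each control period).
- bot.camera(name): name is "side" or "top"; returns a dict with "img" (400x640x3 uint8, red, green, blue), "fovy" (degrees; the focal length in pixels is half the picture's height over the tangent of half this angle, whatever the lens; pixels are square), "cx", "cy" (the principal point, pixels), "R" (3x3) and "t" (3): a world point X has camera coordinates R X + t. Camera axes: x right, y down, z forward; pixel columns grow to the right and rows downward; lengths in m; the calibration is good to about 2 mm. A picture is of the moment at which its call begins. There is no depth.
- bot.job_done(): hands the job in; it is judged then, once.
Trained networks look in a picture, given as the dict that the camera call returned (one of the last four; its "shot" number tells which), for a name from the list of things; names that differ only in an ending like _2 or _b are one class to them, and where a whole thing is asked for, a point or a joint stands for the part that bears it (a point fixed in the world has none). Each returns a list of dicts, best first, with "score" (0 to 1); they miss things now and then, are a little off and sometimes report something else, mostly with a low value. They report only what shows in the picture. A call takes as long as a camera call. They do not tell look-alikes from the thing itself.
- bot.find_in(thing, picture): "point" ([column, row] in pixels, amid what is visible of it).
- bot.landmark_of(thing, picture): "point" ([column, row] in pixels: a listed point, or the origin of a listed thing).
The state is a dict: "time": time; "q": joint angles; "qd": joint speeds; "joint_efforts": joint torques, N m; "ee_pos": TCP position; "tcp_rot": TCP orientation; "wrist_force": force on the tool from outside, world axes, zero at the start; "torque": the same for the moment, N m; "opening": finger opening in m; "grasp_force": force on a finger pad.
Only numpy, scipy, OpenCV 4.12 (cv2) and the standard library are available. Lean on these libraries where they do the work, as an engineer would, in place of code of your own. Each camera call takes 0.05 s, during which the arm holds its last target. There are 200 camera calls.

## Working session

There is one attempt and no reset: what is moved stays moved. The work goes in short steps, Python scripts to look and compute and a shell command to move; the robot and the scene stay as the last step left them, time stands still between calls to the robot, and variables do not carry over. Pictures are saved under pics/ and viewed, at most 10 in all, crops included, and the job is handed in when it is done.

```bash
mkdir -p pics; cat > h.py <<'E'
import numpy as np,cv2,json
from workcell import bot
def ray(c,p):
    f=c["img"].shape[0]/2/np.tan(np.radians(c["fovy"])/2)
    R=np.array(c["R"]);t=np.array(c["t"])
    d=R.T@np.array([(p[0]-c["cx"])/f,(p[1]-c["cy"])/f,1]);return -R.T@t,d
def at_z(c,p,z):
    o,d=ray(c,p);return o+d*(z-o[2])/d[2]
def proj(c,X):
    f=c["img"].shape[0]/2/np.tan(np.radians(c["fovy"])/2)
    v=np.array(c["R"])@X+np.array(c["t"]);return [v[0]/v[2]*f+c["cx"],v[1]/v[2]*f+c["cy"]]
def tri(rs):
    A=0;b=0
    for o,d in rs:
        d=d/np.linalg.norm(d);P=np.eye(3)-np.outer(d,d);A=A+P;b=b+P@o
    return np.linalg.solve(A,b)
def save(c,n):cv2.imwrite("pics/"+n+".png",c["img"][:,:,::-1])
E
python3 - <<'E'
from h import *
Z=dict(post_top=.036,seat_top=.046,spacer_center=.004,filter_center=.004,collar_center=.02,mount=0)
print(bot.nose_length,bot.get_obs())
for n in("top","side"):
    c=bot.camera(n);save(c,n+"0")
    print(n,c["fovy"],-np.array(c["R"]).T@c["t"])
    for k in Z:
        for r in bot.landmark_of(k,c)[:4]:
            print(k,round(r["score"],2),np.round(r["point"]),np.round(at_z(c,r["point"],Z[k]),4))
E
```

```text
0.008 {'time': 0.0, 'q': array([-7.19045758e+01,  5.01127152e+00,  1.00341047e+01,  9.50998419e+01,
       -2.29008766e-04,  8.99987848e+01]), 'qd': array([ 0.11587954,  0.00987443,  0.00838501, -0.11297951, -0.1047147 ,
       -0.05114187]), 'joint_efforts': array([-7.81439594e-04, -5.20394218e+01,  4.64792490e+01,  1.69214403e-02,
       -6.72271403e-05,  4.90725796e-06]), 'ee_pos': array([ 0.17075012, -0.52255584,  0.21497831]), 'tcp_rot': array([-1.79922991e+02,  2.27375272e-04,  1.80966397e+01]), 'wrist_force': array([ 0.44128547,  0.72432335, -0.74730249]), 'torque': array([-0.03169139, -0.02643401,  0.01354619]), 'grasp_force': 0.0, 'opening': 0.08551578611360085}
top 57.01716555867641 [0.44606864 0.04285488 0.89304102]
post_top 0.61 [366. 203.] [ 0.5478 -0.0754  0.036 ]
post_top 0.56 [301. 206.] [0.5358 0.078  0.036 ]
seat_top 0.41 [228. 207.] [0.5308 0.2446 0.046 ]
seat_top 0.4 [302. 204.] [0.54   0.0757 0.046 ]
seat_top 0.4 [362. 199.] [ 0.5556 -0.0654  0.046 ]
spacer_center 0.38 [238. 161.] [0.6473 0.2368 0.004 ]
filter_center 0.6 [400. 237.] [ 0.4702 -0.1626  0.004 ]
coll
[... 289 characters left out ...]
-0.0757  0.    ]
side 57.46785749216293 [ 0.48247717 -0.75038748  0.66390877]
post_top 0.97 [325. 200.] [0.5508 0.077  0.036 ]
post_top 0.56 [328. 234.] [ 0.5488 -0.0676  0.036 ]
seat_top 0.58 [323. 199.] [0.5443 0.0699 0.046 ]
seat_top 0.56 [327. 235.] [ 0.5443 -0.0804  0.046 ]
spacer_center 0.47 [353. 179.] [0.6552 0.2264 0.004 ]
filter_center 0.65 [296. 274.] [ 0.4625 -0.1658  0.004 ]
filter_center 0.52 [330. 157.] [0.5946 0.3671 0.004 ]
collar_center 0.8 [302. 161.] [0.4921 0.3211 0.02  ]
collar_center 0.59 [313. 170.] [0.5267 0.2632 0.02  ]
collar_center 0.54 [357. 155.] [0.6845 0.3458 0.02  ]
mount 0.84 [323. 210.] [0.5462 0.0762 0.    ]
mount 0.55 [330. 244.] [ 0.5546 -0.0648  0.    ]
```

View pics/top0.png

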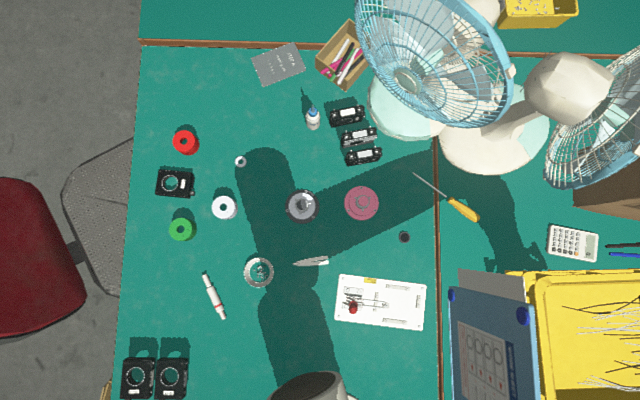

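View pics/side0.png

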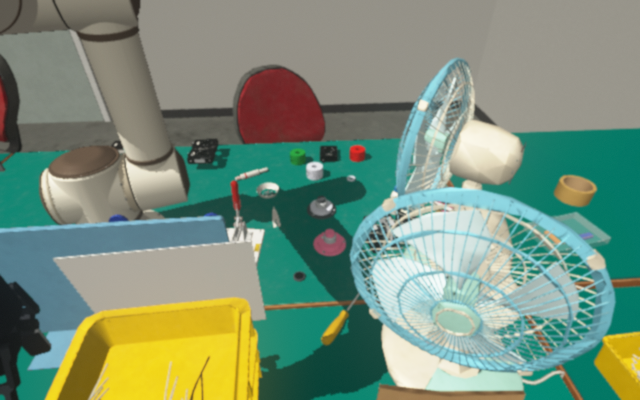

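Top view: mount (301,206), white collar (224,207), spacer (241,161), filter (404,237). Red and green collars are at (185,142) and (181,230), the pink mount at (362,204). Side view: mount (322,207), collar (315,170), spacer (351,178), filter (299,275). Next I'll refine these with crops.

```bash
python3 - <<'E'
from h import *
c={n:bot.camera(n) for n in("top","side")}
P=dict(top=dict(m=(301,206),col=(224,207),sp=(241,161),fi=(404,237)),side=dict(m=(322,207),col=(315,170),sp=(351,178),fi=(299,275)))
Z=dict(m=.046,col=.04,sp=.008,fi=.008)
rows=[]
for n in P:
    row=[]
    for k,(u,v) in P[n].items():
        im=c[n]["img"][v-24:v+24,u-24:u+24]
        row.append(cv2.resize(im,(192,192),interpolation=cv2.INTER_NEAREST))
        # non-green blob at centre
        hsv=cv2.cvtColor(np.ascontiguousarray(im),cv2.COLOR_RGB2HSV)
        m=((hsv[...,1]<100)|(hsv[...,0]<60)|(hsv[...,0]>105)).astype(np.uint8)
        nl,l,s,ce=cv2.connectedComponentsWithStats(m)
        i=min(range(1,nl),key=lambda i:np.hypot(*(ce[i]-24))-.02*s[i,4])
        p=ce[i]+[u-24,v-24];print(n,k,p.round(1),s[i],at_z(c[n],p,Z[k]).round(4))
    rows.append(np.hstack(row))
cv2.imwrite("pics/c1.png",np.vstack(rows)[:,:,::-1])
E
```

```text
top m [301.6 206.2] [  8   7  34  35 933] [0.5356 0.0755 0.046 ]
top col [224.1 207.2] [ 11  12  27  25 496] [0.5299 0.2552 0.04  ]
top sp [240.3 161.3] [ 18  18  12  13 109] [0.6469 0.2297 0.008 ]
top fi [404.  236.9] [ 19  19  11  11 106] [ 0.4708 -0.1705  0.008 ]
side m [321. 208.] [  9  13  29  23 482] [0.5366 0.0281 0.046 ]
side col [314.2 170.3] [ 15  15  18  20 304] [0.5296 0.2296 0.04  ]
side sp [350.7 178.1] [19 21 10  7 55] [0.6471 0.2239 0.008 ]
side fi [298.9 276. ] [19 21 11  9 83] [ 0.47   -0.1755  0.008 ]
```

View pics/c1.png

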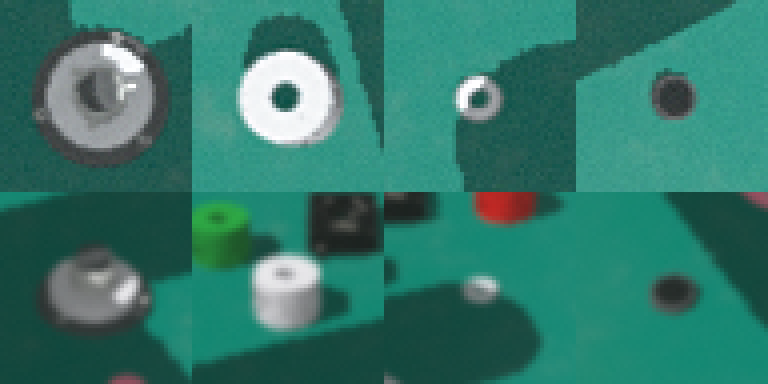

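The crops agree with those positions; the mount still needs an exact centre. I'll start moving toward the spacer.

```bash
python3 -m inch '[[0,0,5,0],[3,5.4,9,0],[6,10.8,9,0],[9,16.2,9,0],[12,21.6,9,0],[15,27,9,0],[18,32.4,9,0],[21,37.8,9,0]]' 5 30; python3 -m inch '[[3,5.4,0,0],[6,10.8,0,0],[9,16.2,0,0],[12,21.6,0,0],[15,27,0,0],[18,32.4,0,0],[22,35,-3,0],[26.6,37.3,-8,0]]'
python3 - <<'E'
from h import *
c=bot.camera("top"); s=bot.camera("side")
print("mount",at_z(c,(302,206.3),.012),at_z(s,(322.3,208),.014),"colhole",at_z(c,(223.6,207.3),.04),at_z(s,(314.6,166.2),.04))
for n,k in((c,"top"),(s,"side")):
    for th in("mount","seat_top","post_top"):
        print(k,th,[(round(r["score"],2),np.round(r["point"],1)) for r in bot.landmark_of(th,n)[:3]])
    for z in (0.008,.02,.036,.046): print(k,z,np.round(proj(n,np.array([.54,.0765,z])),1))
    p=(302,206) if k=="top" else (322,207)
    save(dict(img=cv2.resize(n["img"][p[1]-30:p[1]+30,p[0]-40:p[0]+40],(800,600),interpolation=cv2.INTER_CUBIC)),"m_"+k)
save(c,"top1")
print(bot.get_obs()["ee_pos"])
E
```

```text
time: 1.8
ee_pos: [0.3789, -0.1474, 0.3059]
tcp_rot: [180.0, -0.0, 18.1]
wrist_force: [-0.4, -1.6, -0.0]
opening: 0.0501
grasp_force: 0.0
time: 2.8
ee_pos: [0.6413, 0.2179, 0.2324]
tcp_rot: [-179.8, -0.2, 18.7]
wrist_force: [0.2, 0.3, 0.3]
opening: 0.0497
grasp_force: 0.0
mount [0.53890858 0.07589059 0.012     ] [0.54324377 0.06812181 0.014     ] colhole [0.52977141 0.25631072 0.04      ] [0.53239936 0.25406107 0.04      ]
top mount [(0.91, array([301.6, 207.9])), (0.67, array([364.1, 203.8]))]
top seat_top [(0.64, array([300.4, 204.3])), (0.6, array([364., 199.]))]
top post_top [(0.68, array([362.3, 202.5])), (0.64, array([300.4, 204.6]))]
top 0.008 [301.8 206. ]
top 0.02 [301.6 205.5]
top 0.036 [301.4 204.7]
top 0.046 [301.2 204.3]
side mount [(0.87, array([320.1, 209.2])), (0.68, array([328.7, 242.7]))]
side seat_top [(0.6, array([327.6, 233.8])), (0.54, array([321.9, 196.1]))]
side post_top [(0.92, array([329.6, 234.6])), (0.84, array([323.3, 200.9]))]
side 0.008 [321.  207.9]
side 0.02 [321.  204.6]
side 0.036 [320.9 200.2]
side 0.046 [320.9 197.4]
[0.63961847 0.21555242 0.23500201]
```

View pics/m_top.png

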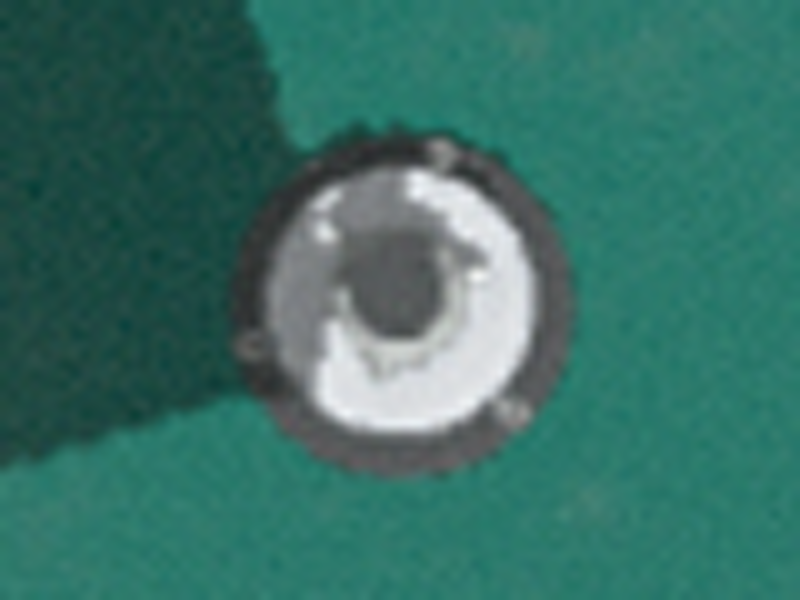

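View pics/m_side.png

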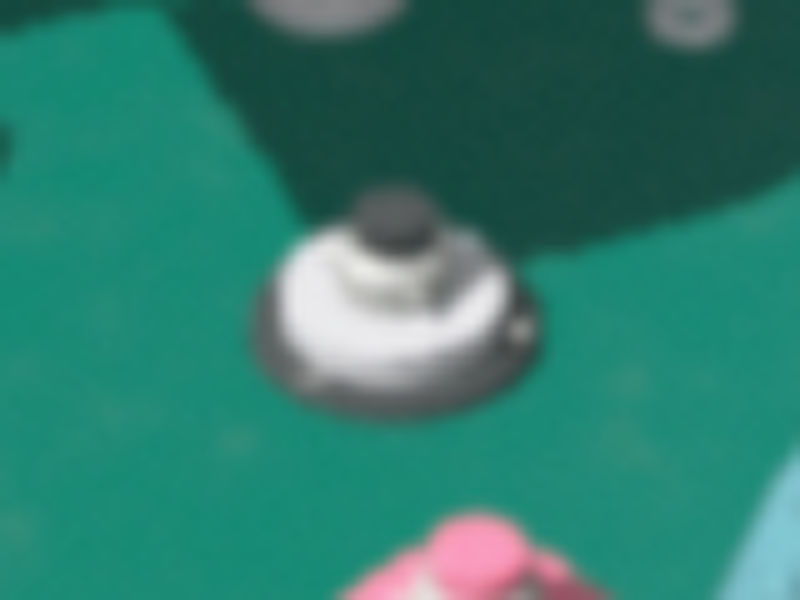

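Flange centre is at crop (404,302), i.e. px (302,206), and the seat in the side view is at about (321,197). That puts the mount at (0.5405, 0.0768). Descending on the spacer.

```bash
python3 -m inch '[[0.7,1.4,-6,0],[0.75,1.4,-12,0],[0.75,1.4,-18,0],[0.75,1.4,-20,0],[0.75,1.4,-21.5,0],[0.75,1.4,-22.3,0],[0.75,1.4,-22.6,0],[0.75,1.4,-22.6,0]]' 5 30; python3 -m inch '[[0,0,0,0],[0,0,0,0],[0,0,0,0],[0,0,0,0],[0,0,0,0],[0,0,0,0],[0,0,0,0],[0,0,0,0]]' 2.2 25
```

```text
time: 4.2
ee_pos: [0.6493, 0.2261, 0.0073]
tcp_rot: [-179.6, -0.1, 19.1]
wrist_force: [-0.8, -1.1, 0.1]
opening: 0.0495
grasp_force: 0.0
time: 5.2
ee_pos: [0.6487, 0.2259, 0.0063]
tcp_rot: [-179.6, 0.0, 19.1]
wrist_force: [-0.5, 0.1, 0.1]
opening: 0.0223
grasp_force: 0.0
```

```bash
python3 - <<'E'
from h import *
o=[]
for n in("top","side"):
    c=bot.camera(n)
    u,v=map(int,proj(c,np.array([.648,.228,.01])))
    o.append(cv2.resize(c["img"][v-30:v+30,u-20:u+20],(400,600),interpolation=cv2.INTER_CUBIC));print(n,u-20,v-30,np.round(proj(c,bot.get_obs()["ee_pos"]),1))
save(dict(img=np.hstack(o)),"g1")
E
```

```text
top 220 130 [242.1 160.7]
side 330 146 [351.1 178.2]
```

View pics/g1.png

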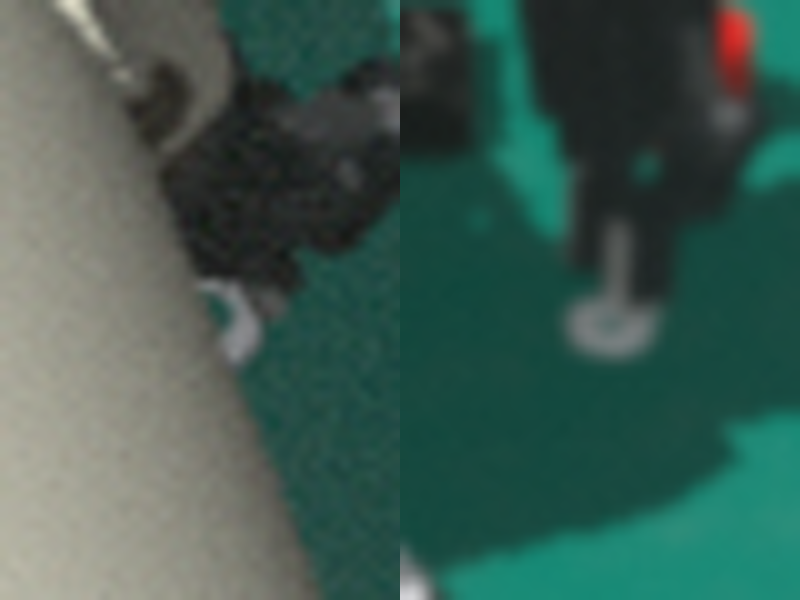

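The ring hasn't moved, and the pads appear to have closed just above it: in the side view the tip ends at about (610,310), over the ring at (612,325). I'll open, recentre and feel downward.

```bash
python3 -m inch '[[0,0,0.6,0],[0,0,0.6,0],[-0.15,0.3,0.4,-1],[-0.15,0.3,0.1,-1],[-0.15,0.3,-0.1,-1],[-0.15,0.3,-0.2,-1],[-0.15,0.3,-0.3,-1],[-0.15,0.3,-0.3,-1]]' 4 25
```

```text
time: 6.3
ee_pos: [0.6491, 0.2233, 0.0032]
tcp_rot: [-179.4, 0.0, 18.8]
wrist_force: [-0.8, 0.2, -0.2]
opening: 0.0398
grasp_force: 0.0
```

```bash
python3 - <<'E'
from h import *
o=bot.get_obs()
for k in o: print(k,np.round(o[k],3))
c=bot.camera("side");save(c,"side2");c=bot.camera("top");save(c,"top2")
E
python3 -c "
import cv2,numpy as np
a=cv2.imread('pics/side2.png')[20:270,120:480];b=cv2.imread('pics/top2.png')[80:380,120:480]
cv2.imwrite('pics/ab.png',np.hstack([cv2.resize(a,(400,278)),cv2.resize(b,(400,333))[:278]]))"
```

```text
time 6.3
q [ 18.7    24.607  10.23   75.631   0.648 179.944]
qd [ 0.053 -0.003  0.054  0.017 -0.035 -0.019]
joint_efforts [-7.0000e-03 -7.2685e+01  4.6229e+01 -2.4000e-02  3.7000e-02  0.0000e+00]
ee_pos [0.649 0.223 0.003]
tcp_rot [-1.79352e+02  8.00000e-03  1.87550e+01]
wrist_force [-0.784  0.223 -0.157]
torque [-0.049  0.028 -0.025]
grasp_force 0.0
opening 0.04
```

View pics/ab.png

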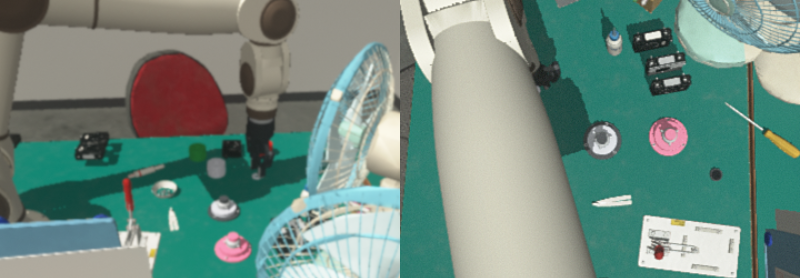

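Joint 6 sits at its limit (q6 = 180), which explains the drift in position. I'll raise, add yaw (which lowers q6) and re-approach.

```bash
python3 -m inch '[[0,0,2,0],[0,0,3,10],[0,0,3,20],[0,0,3,30],[0,0,3,40],[0,0,3,50],[0,0,3,60],[0,0,3,70]]' 4.5 25;python3 -m inch '[[0,0,0,0],[0,0,0,0],[0,0,0,0],[0,0,0,0],[0,0,0,0],[0,0,0,0],[0,0,0,0],[0,0,0,0]]'
```

```text
time: 7.4
ee_pos: [0.6496, 0.2234, 0.0351]
tcp_rot: [-179.4, -0.0, 89.1]
wrist_force: [0.1, 0.3, 0.0]
opening: 0.0453
grasp_force: 0.0
time: 8.4
ee_pos: [0.6491, 0.2233, 0.0333]
tcp_rot: [-179.4, 0.0, 88.7]
wrist_force: [-0.2, -0.6, -0.3]
opening: 0.0445
grasp_force: 0.0
```

```bash
python3 -m inch '[[-0.2,0.6,-0.5,0],[-0.2,0.6,-1.2,0],[-0.2,0.6,-2,0],[-0.2,0.6,-2.5,0],[-0.2,0.6,-2.8,0],[-0.2,0.6,-3,0],[-0.2,0.6,-3,0],[-0.2,0.6,-3,0]]' 4 25;python3 -m inch '[[0,0,0,0],[0,0,0,0],[0,0,0,0],[0,0,0,0],[0,0,0,0],[0,0,0,0],[0,0,0,0],[0,0,0,0]]' 2.2 25
```

```text
time: 9.4
ee_pos: [0.6472, 0.2293, 0.0035]
tcp_rot: [-179.4, -0.0, 88.8]
wrist_force: [0.3, -0.4, -0.2]
opening: 0.0399
grasp_force: 0.0
time: 10.4
ee_pos: [0.6471, 0.2293, 0.0033]
tcp_rot: [-179.4, 0.0, 88.8]
wrist_force: [0.4, 0.9, -0.4]
opening: 0.0219
grasp_force: 0.0
```

```bash
python3 - <<'E'
from h import *
o=[]
for n in("top","side"):
    c=bot.camera(n)
    for r in bot.landmark_of("spacer_center",c)[:3]: print(n,round(r["score"],2),r["point"],at_z(c,r["point"],.004))
    u,v=map(int,proj(c,np.array([.647,.2295,.02])))
    o.append(cv2.resize(c["img"][v-23:v+23,u-20:u+20],(400,460),interpolation=cv2.INTER_CUBIC));print(n,u-20,v-23,[np.round(proj(c,np.array([.647,.2293,z])),1) for z in(0,.01,.02)])
save(dict(img=np.hstack(o)),"g2")
E
```

```text
top 0.35 [235.8, 161.2] [0.64770189 0.2417153  0.004     ]
top 219 137 [array([241.2, 162. ]), array([240.4, 161. ]), array([239.5, 160.1])]
side 330 151 [array([350.3, 179.2]), array([350.5, 176.7]), array([350.6, 174.1])]
```

View pics/g2.png

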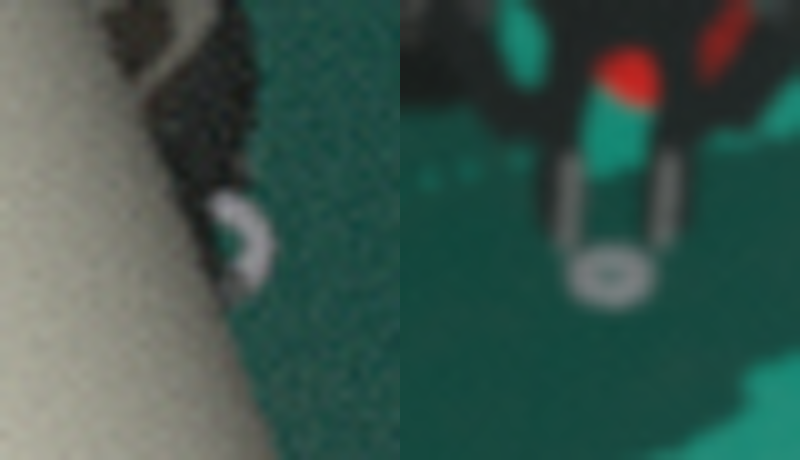

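The tips at row ~245 (px row 175.5) project to z≈0.012, clearly above the ring, which is well centred between them. So the tips sit about 9 mm higher than I assumed, and I'll go lower.

```bash
python3 -m inch '[[0,0,0.2,0],[0,0,0.2,0],[0,0,0.2,0],[0,0,-0.2,0],[0,0,-0.4,0],[0,0,-0.6,0],[0,0,-0.7,0],[0,0,-0.7,0]]' 3.6 25
```

```text
time: 11.6
ee_pos: [0.647, 0.2292, -0.0038]
tcp_rot: [-179.3, 0.0, 88.8]
wrist_force: [-0.2, 0.0, 0.1]
opening: 0.036
grasp_force: 0.0
```

```bash
python3 -m inch '[[0,0,0,0],[0,0,-0.1,0],[0,0,-0.2,0],[0,0,-0.3,0],[0,0,-0.3,0],[0,0,-0.3,0],[0,0,-0.3,0],[0,0,-0.3,0]]' 2.2 25
```

```text
time: 12.6
ee_pos: [0.6471, 0.2292, -0.0067]
tcp_rot: [-179.4, 0.0, 88.8]
wrist_force: [-0.4, 1.3, 0.1]
opening: 0.0217
grasp_force: 0.0
```

```bash
python3 -m inch '[[0,0,0.3,0],[0,0,0.3,0],[0,0,0.3,0],[0,0,0,0],[0,0,-0.2,0],[0,0,-0.4,0],[0,0,-0.5,0],[0,0,-0.5,0]]' 3.6 25;  python3 - <<'E'
from h import *
print(bot.get_obs()["q"].round(2))
c=bot.camera("side")
u,v=map(int,proj(c,np.array([.647,.2295,.02])))
im=c["img"][v-12:v+12,u-14:u+15]
print(v-12,u-14)
for r in im: print(' '.join('%3d'%x for x in r[:,0]))
for y in(.218,.229):print([np.round(proj(c,np.array([.647,y,z])),1) for z in(0,.01,.02,.03)])
E
```

```text
time: 13.6
ee_pos: [0.6471, 0.2292, -0.0118]
tcp_rot: [-179.3, 0.0, 88.8]
wrist_force: [0.6, -0.6, 0.4]
opening: 0.0361
grasp_force: 0.0
[ 19.41  25.67   9.98  74.92   0.23 110.65]
162 336
 32  31  31  29  30  33  32  31  31  33  32  31  28  26  27  28  35  44  47  46  43  38  35  34  36  35  34  32  33
 32  32  32  30  29  31  32  31  32  32  34  29  26  25  23  22  24  22  25  27  28  31  32  32  31  31  31  32  32
 31  32  31  31  32  32  31  31  31  30  31  26  23  21  21  20  20  22  19  22  22  28  31  31  32  31  31  33  33
 30  32  32  32  32  31  32  31  31  31  28  25  23  21  20  21  20  21  20  21  23  29  32  33  33  33  33  33  32
 30  31  33  31  30  33  31  32  33  32  28  23  21  19  19  20  21  19  20  20  24  29  32  34  34  33  34  34  34
 27  32  30  32  32  30  32  31  32  30  27  24  20  20  21  21  20  19  20  22  25  31  33  33  33  33  33  32  31
 25  28  28  30  30  32  31  32  34  33  27  23  22  21  22  20  21  20  21  21  24  31  36  37  35  32  30  28  28
 24  26  27  24  27  29  32  36  44  41  30  26  24  22  22  22  22  21  19  21  26  38  50  49  38
[... 1358 characters left out ...]
79  63  47  30  23  24  24  24  24  23  23  24  23
 25  25  26  25  26  26  22  22  20  21  22  25  29  33  38  41  38  30  25  22  23  23  24  23  21  24  23  23  23
 24  23  25  26  26  25  24  23  19  22  22  21  19  20  22  22  22  22  21  22  22  21  23  23  23  21  22  23  23
 23  23  24  23  25  23  23  21  21  21  21  21  21  21  22  20  22  20  21  21  23  23  21  25  23  24  23  23  22
 23  22  21  20  22  22  21  20  21  19  17  20  21  20  21  22  20  21  21  22  23  23  24  25  24  24  25  24  25
[array([350.8, 181.2]), array([350.9, 178.6]), array([351.1, 176. ]), array([351.2, 173.4])]
[array([350.3, 179.3]), array([350.5, 176.7]), array([350.6, 174.1]), array([350.8, 171.5])]
```

Pad tips reach px row ~179.7, which is z≈0.006. They're now just below the ring's top, so 4 mm more and close.

```bash
python3 -m inch '[[0,0,-0.1,0],[0,0,-0.2,0],[0,0,-0.3,0],[0,0,-0.4,0],[0,0,-0.4,0],[0,0,-0.4,0],[0,0,-0.4,0],[0,0,-0.4,0]]' 3.6 25; python3 -m inch '[[0,0,0,0],[0,0,0,0],[0,0,0,0],[0,0,0,0],[0,0,0,0],[0,0,0,0],[0,0,0,0],[0,0,0,0]]' 2.2 25
```

```text
time: 14.65
ee_pos: [0.6471, 0.2292, -0.0157]
tcp_rot: [-179.4, 0.0, 88.8]
wrist_force: [0.8, -0.2, 0.4]
opening: 0.0363
grasp_force: 0.0
time: 15.65
ee_pos: [0.6474, 0.2293, -0.0154]
tcp_rot: [-179.4, -0.0, 88.8]
wrist_force: [2.3, 0.0, 4.1]
opening: 0.0263
grasp_force: 26.4
```

Gripped (26 N). In this state the ring bottom is at ee_z + 0.0155. Carry it to the mount.

```bash
python3 -m inch '[[0,0,4,0],[0,0,9,0],[-3.5,-5,9,0],[-7,-10,9,0],[-10.65,-15.25,9,0],[-10.65,-15.25,9,0],[-10.65,-15.25,7.5,0],[-10.65,-15.25,6,0]]';python3 -m inch '[[0,0,0,0],[0,0,0,0],[0,0,0,0],[0,0,0,0],[0,0,-0.3,0],[0,0,-0.6,0],[0,0,-0.9,0],[0,0,-0.9,0]]'
python3 - <<'E'
from h import *
o=[]
for n in("top","side"):
    c=bot.camera(n)
    for k,z in(("spacer_center",.053),("mount",0)):
        for r in bot.landmark_of(k,c)[:2]: print(n,k,round(r["score"],2),np.round(r["point"],1),at_z(c,r["point"],z).round(4))
    print([np.round(proj(c,np.array([.5405,.0768,z])),1) for z in(.008,.046,.053)])
    u,v=map(int,proj(c,np.array([.5405,.0768,.04]))); print(u-20,v-25)
    o.append(cv2.resize(c["img"][v-25:v+25,u-20:u+20],(400,500),interpolation=cv2.INTER_CUBIC))
save(dict(img=np.hstack(o)),"p1")
E
```

```text
time: 16.65
ee_pos: [0.5407, 0.0775, 0.0426]
tcp_rot: [-179.3, 0.0, 88.8]
wrist_force: [-0.3, 0.2, -0.7]
opening: 0.0262
grasp_force: 24.8
time: 17.65
ee_pos: [0.5403, 0.0767, 0.0349]
tcp_rot: [-179.3, 0.0, 88.7]
wrist_force: [-0.3, 0.0, -0.4]
opening: 0.0262
grasp_force: 24.8
top mount 0.91 [363.1 203.5] [ 0.5502 -0.0728  0.    ]
[array([301.7, 205.8]), array([301.1, 204.1]), array([301. , 203.7])]
281 179
side spacer_center 0.5 [320.6 197.8] [0.5383 0.0652 0.053 ]
side mount 0.7 [321.7 208.5] [0.5426 0.0835 0.    ]
side mount 0.6 [328.2 241.9] [ 0.5492 -0.058   0.    ]
[array([321.1, 207.8]), array([321.1, 197.3]), array([321.1, 195.3])]
301 173
```

View pics/p1.png

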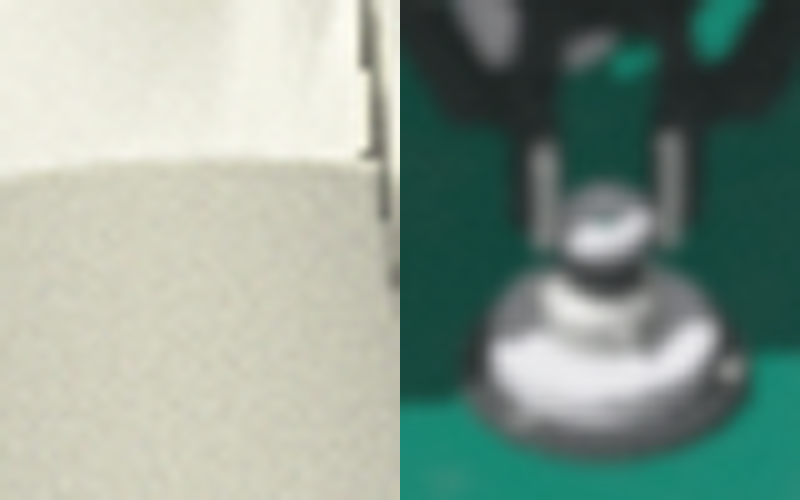

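The ring (605,222) hangs centred over the post and seat (608,270). Lower it, release and retreat.

```bash
python3 -m inch '[[0,0,-0.15,0],[0,0,-0.3,0],[0,0,-0.4,0],[0,0,-0.45,0],[0,0,-0.5,0],[0,0,-0.5,0],[0,0,-0.5,0],[0,0,-0.5,0]]'
```

```text
time: 18.95
ee_pos: [0.5406, 0.0768, 0.0305]
tcp_rot: [-179.4, 0.0, 88.8]
wrist_force: [-1.1, -0.7, 2.2]
opening: 0.0263
grasp_force: 25.0
```

```bash
python3 -m inch '[[0,0,0,0],[0,0,0,0],[0,0,0,0],[0,0,3,0],[0,0,8,0],[-1.5,-6,8,0],[-3,-12,8,0],[-4.5,-18,8,0]]' 4.2; python3 -m inch '[[-2.55,-6.8,0,0],[-2.55,-6.8,-5,0],[-2.55,-6.8,-9,0],[-2.55,-6.8,-11,0],[-2.55,-6.8,-12,0],[-2.55,-6.8,-12.5,0],[-2.55,-6.8,-12.5,0],[-2.55,-6.8,-12.5,0]]' 4; python3 - <<'E'
from h import *
c=bot.camera("top")
u,v=301,204
print(np.round(c["img"][v-9:v+10,u-9:u+10,0]))
for k in("filter_center","spacer_center"):print([(round(r["score"],2),np.round(r["point"],1)) for r in bot.landmark_of(k,c)[:2]])
print([np.round(proj(c,np.array([.5405,.0768,z])),1) for z in(.054,)])
E
```

```text
time: 19.95
ee_pos: [0.4951, -0.1048, 0.1105]
tcp_rot: [-179.4, 0.0, 88.8]
wrist_force: [1.3, -0.4, 0.6]
opening: 0.042
grasp_force: 0.0
time: 20.95
ee_pos: [0.4707, -0.1714, -0.0139]
tcp_rot: [-179.4, 0.0, 88.8]
wrist_force: [-0.5, 0.0, -0.8]
opening: 0.04
grasp_force: 0.0
[[ 63  82 119 145 153 152 154 150 150 149 147 147 151 146 147 155 153 138
   83]
 [107 145 147 156 155 152 152 151 145 145 152 146 144 145 152 155 154 150
  134]
 [134 151 147 150 152 152 150 146 148 145 145 146 148 147 153 154 152 152
  155]
 [148 150 147 142 142 141 141 141 142 140 143 142 148 148 157 150 152 153
  156]
 [150 150 142 130 129 139 140 149 151 147 148 138 130 129 146 150 149 151
  152]
 [149 153 145 125 129 145 151 154 155 154 153 146 142 126 127 149 156 154
  152]
 [152 150 143 126 140 145 148 123 101 101 127 150 153 139 120 127 149 151
  155]
 [154 154 143 132 150 147 125  79  61  63  81 122 156 151 126 114 127 131
  130]
 [149 147 142 139 151 139  94  59  55  61  58 100 147 155 138 116 123 130
  131]
 [147 149 145 139 153 143  97  59  60  63  60  97 142 148 138 115 118 130
  137]
 [151 147 143 140 147 143 113  66  50  54  74 109 150 148 138 119 125 146
  145]
 [149 148 139 128 151 149 138 108  81  78 112 142 151 144 129 120 122 149
  147]
 [147 145 141 126 136 148 147 150 145 147 153 159 154 134 120 114 122 148
  152]
 [145 150 149 138 116 129 150 151 151 157 158 150 135 121 120 116 131 151
  147]
 [152 151 152 148 123 118 121 132 141 141 126 103 119 120 115 124 148 150
  154]
 [152 147 156 149 146 126 114 121 126 122 128 121 115 113 113 135 148 155
  155]
 [155 157 158 149 152 143 121 114 114 117 121 116 111 129 144 151 153 152
  150]
 [157 153 148 152 155 151 140 124 124 111 122 117 125 147 154 153 151 155
  151]
 [149 153 149 154 151 152 145 123 122 135 147 146 146 149 153 154 152 153
  154]]
[]
[(0.58, array([297.6, 206.1]))]
[array([301. , 203.7])]
```

The ring hole in the image is at (300.5,203.6) against an expected (301.0,203.7), so it's well centred. Grip the filter.

```bash
python3 -m inch '[[0,0,-0.1,0],[0,0,-0.1,0],[0,0,-0.1,0],[0,0,-0.1,0],[0,0,-0.1,0],[0,0,-0.1,0],[0,0,-0.1,0],[0,0,-0.1,0]]' 2.2 25
```

```text
time: 22.1
ee_pos: [0.4704, -0.1713, -0.0149]
tcp_rot: [-179.4, 0.0, 88.8]
wrist_force: [-0.5, 1.3, 6.6]
opening: 0.0261
grasp_force: 24.2
```

```bash
python3 -m inch '[[0,0,5,0],[0,0,10,0],[1.75,6.2,10,0],[3.5,12.4,10,0],[5.25,18.6,10,0],[7,24.85,10,0],[7,24.85,9,0],[7,24.85,7.5,0]]'; python3 -m inch '[[0,0,-0.7,0],[0,0,-1.2,0],[0,0,-1.2,0],[0,0,-1.5,0],[0,0,-1.8,0],[0,0,-2,0],[0,0,-2.05,0],[0,0,-2.05,0]]'
```

```text
time: 23.1
ee_pos: [0.5401, 0.0776, 0.0586]
tcp_rot: [-179.4, 0.0, 88.8]
wrist_force: [-0.7, -0.1, -0.3]
opening: 0.0261
grasp_force: 24.8
time: 24.1
ee_pos: [0.5402, 0.0773, 0.039]
tcp_rot: [-179.4, 0.0, 88.8]
wrist_force: [-0.4, -0.5, 2.3]
opening: 0.0261
grasp_force: 25.1
```

```bash
python3 -m inch '[[0,0,0,0],[0,0,0,0],[0,0,0,0],[0,0,3,0],[0,0,8,0],[0,6,8,0],[-0.5,12,8,0],[-0.95,17.8,8,0]]' 4.2; python3 -m inch '[[0,0,0,0],[0,0,-1,0],[0,0,-1,0],[0,0,-6,0],[0,0,-10,0],[0,0,-12,0],[0,0,-13,0],[0,0,-13,0]]' 7.5; python3 - <<'E'
from h import *
print(bot.get_obs()["ee_pos"])
for n in("top","side"):
    c=bot.camera(n)
    print(n,[np.round(proj(c,np.array([.5405,.0768,z])),1) for z in(.046,.062)])
    u,v=np.round(proj(c,np.array([.5405,.0768,.062]))).astype(int);print(u,v)
    print(c["img"][v-9:v+14,u-9:u+10,0] if n=="side" else c["img"][v-9:v+10,u-9:u+10,0])
E
```

```text
time: 25.1
ee_pos: [0.5304, 0.257, 0.119]
tcp_rot: [-179.4, -0.0, 88.7]
wrist_force: [0.2, -0.2, 0.6]
opening: 0.0418
grasp_force: 0.0
time: 26.1
ee_pos: [0.5307, 0.2545, -0.0112]
tcp_rot: [-179.3, 0.0, 88.7]
wrist_force: [-0.6, 0.3, 0.1]
opening: 0.0749
grasp_force: 0.0
[ 0.53068534  0.25449509 -0.0112293 ]
top [array([301.1, 204.1]), array([300.9, 203.3])]
301 203
[[ 54  55  72 112 133 137 140 148 147 142 143 183 246 239 231 227 174  97
   62]
 [ 61  81 112 140 148 144 142 143 146 140 138 184 238 238 238 242 241 217
  111]
 [115 134 140 143 139 146 146 140 140 136 139 149 197 240 239 241 242 240
  213]
 [179 149 142 145 146 140 147 137 135 134 138 139 148 161 202 242 237 235
  243]
 [244 216 143 131 137 140 114 106 105 104 106 111 122 144 191 238 242 239
  242]
 [245 229 142 118 119 111  95  67  65  60  64  73 102 121 146 198 244 241
  240]
 [240 231 141 111  93  81  56  44  41  38  42  56  78 107 125 151 169 202
  237]
 [240 232 137 110  89  53  48  46  51  44  44  44  61  82 120 148 136 146
  197]
 [243 230 134  91  75  38  44  49  45  47  45  43  42  68 113 134 153 174
  191]
 [
[... 2032 characters left out ...]
 159 150 137 121 108 105  92  69  42  26  21
   21]
 [ 26  38  57  81 113 144 165 174 172 163 142 118 101  93  89  74  49  31
   25]
 [ 53  89 120 145 157 144 131 138 141 133 116  94  79  89 104 102  82  60
   39]
 [112 155 185 199 198 168 126 104  94  85  77  71  76  94 107 115 108  95
   71]
 [181 202 212 217 218 206 178 145 118 102  96 102 109 113 113 116 120 117
  102]
 [223 226 219 215 219 228 225 207 185 169 159 155 149 135 117 116 122 123
  117]
 [231 232 229 216 211 222 228 225 216 204 192 179 159 135 116 115 125 134
  138]
 [232 233 231 220 204 202 204 205 200 191 185 175 148 119 111 120 140 170
  184]
 [233 233 232 225 208 194 188 182 175 167 172 170 147 119 118 142 177 210
  221]]
```

Filter is dark and centred at (300.6,203.6), expected (300.9,203.3): flat on the stack. Now grip the collar.

```bash
python3 -m inch '[[0,0.1,0,0],[0,0.1,0,0],[0,0.1,0,0],[0,0.1,0,0],[0,0.1,0,0],[0,0.1,0,0],[0,0.1,0,0],[0,0.1,0,0]]' 4.2 70
```

```text
time: 27.2
ee_pos: [0.5314, 0.2567, -0.0098]
tcp_rot: [-179.5, -0.1, 88.8]
wrist_force: [-1.4, -0.1, 5.8]
opening: 0.0507
grasp_force: 73.3
```

The tips are about level with the collar's bottom, so they'd hit the pedestal at home. Regrip 9 mm higher.

```bash
python3 -m inch '[[0,0,0,0],[0,0,0.3,0],[0,0,0.9,0],[0,0,0.9,0],[0,-0.1,0.9,0],[0,-0.1,0.9,0],[0,-0.1,0.9,0],[0,-0.1,0.9,0]]' 6.2 70;  python3 -m inch '[[0,0,0,0],[0,0,0,0],[0,0,0,0],[0,0,0,0],[0,0,0,0],[0,0,0,0],[0,0,0,0],[0,0,0,0]]' 4.2 70
```

```text
time: 28.2
ee_pos: [0.5306, 0.2552, -0.0023]
tcp_rot: [-179.3, 0.0, 88.8]
wrist_force: [-0.2, -1.3, 0.1]
opening: 0.0621
grasp_force: 0.0
time: 29.2
ee_pos: [0.5308, 0.2554, -0.0017]
tcp_rot: [-179.4, -0.0, 88.8]
wrist_force: [-0.5, -0.3, 6.1]
opening: 0.0499
grasp_force: 73.3
```

```bash
python3 -m inch '[[0,0,5,0],[0,0,9,0],[0.33,-6,9,0],[0.66,-12,9,0],[0.98,-17.85,9,0],[0.98,-17.85,9,0],[0.98,-17.85,8,0],[0.98,-17.85,7,0]]'; python3 -m inch '[[0,0,0,0],[0,0,0,0],[0,0,-0.6,0],[0,0,-1.2,0],[0,0,-1.8,0],[0,0,-2.4,0],[0,0,-2.8,0],[0,0,-2.8,0]]'; python3 - <<'E'
from h import *
c=bot.camera("side");print([np.round(proj(c,np.array([.5405,.0768,z])),1) for z in(.062,.079,.039)])
save(dict(img=cv2.resize(c["img"][160:220,280:360],(800,600),interpolation=cv2.INTER_CUBIC)),"col")
E
```

```text
time: 30.2
ee_pos: [0.5401, 0.0777, 0.0665]
tcp_rot: [-179.3, 0.0, 88.8]
wrist_force: [-0.5, -0.4, -1.5]
opening: 0.05
grasp_force: 73.6
time: 31.2
ee_pos: [0.5402, 0.0767, 0.0394]
tcp_rot: [-179.3, 0.0, 88.8]
wrist_force: [-0.1, -0.7, -1.1]
opening: 0.0504
grasp_force: 73.6
[array([321.1, 192.7]), array([321. , 187.8]), array([321.1, 199.3])]
```

View pics/col.png

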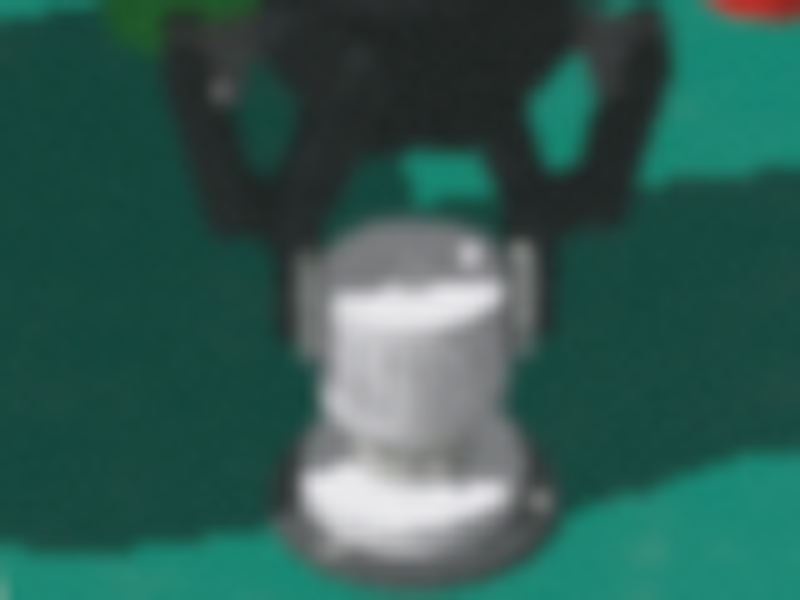

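Collar upright around (417,340), over the post (417,465) and flange centre (420). Lower until it touches the pins.

```bash
python3 -m inch '[[0,0,-0.2,0],[0,0,-0.4,0],[0,0,-0.6,0],[0,0,-0.8,0],[0,0,-0.9,0],[0,0,-1,0],[0,0,-1.05,0],[0,0,-1.05,0]]'
```

```text
time: 32.25
ee_pos: [0.5406, 0.0764, 0.0306]
tcp_rot: [-179.4, 0.0, 88.7]
wrist_force: [-3.7, -3.4, 8.4]
opening: 0.0501
grasp_force: 74.8
```

Resting on the pins (8 N). Turn in search of the keyways.

```bash
python3 -m inch '[[-0.05,-0.05,-0.1,5],[-0.05,-0.05,-0.1,10],[-0.05,-0.05,-0.1,15],[-0.05,-0.05,-0.1,20],[-0.05,-0.05,-0.1,25],[-0.05,-0.05,-0.1,30],[-0.05,-0.05,-0.1,35],[-0.05,-0.05,-0.1,40]]'
```

```text
time: 33.25
ee_pos: [0.5402, 0.0754, 0.0286]
tcp_rot: [-179.3, 0.1, 128.9]
wrist_force: [0.4, -5.8, 1.9]
opening: 0.0502
grasp_force: 73.9
```

```bash
python3 -m inch '[[0,0.03,-0.1,0],[0,0.03,-0.2,0],[0,0.03,-0.2,0],[0,0.03,-0.2,0],[0,0.03,-0.2,0],[0,0.03,-0.2,0],[0,0.03,-0.2,0],[0,0.03,-0.2,0]]'; python3 -c "
from h import *
print(bot.get_obs()['torque'])"
```

```text
time: 34.25
ee_pos: [0.5405, 0.0755, 0.0282]
tcp_rot: [-179.4, 0.2, 128.7]
wrist_force: [-4.6, -7.2, 14.3]
opening: 0.0505
grasp_force: 75.4
[-1.6082393   1.00073335  0.07423566]
```

```bash
python3 -m inch '[[-0.03,-0.08,0.05,5],[-0.03,-0.08,0.05,10],[-0.03,-0.08,0.05,15],[-0.03,-0.08,0.05,20],[-0.03,-0.08,0.05,25],[-0.03,-0.08,0.05,30],[-0.03,-0.08,0.05,35],[-0.03,-0.08,0.05,40]]'; python3 -c "
from h import *
print(bot.get_obs()['torque'])"
```

```text
time: 35.25
ee_pos: [0.5409, 0.0759, 0.0284]
tcp_rot: [-179.4, 0.2, 168.9]
wrist_force: [-0.2, -1.1, 8.7]
opening: 0.0503
grasp_force: 74.6
[-0.14767966  0.01436211 -0.15903088]
```

```bash
python3 -m inch '[[0,0,0,5],[0,0,0,10],[0,0,0,15],[0,0,0,20],[0,0,0,25],[0,0,0,30],[0,0,0,35],[0,0,0,40]]'; python3 -c "
from h import *
print(bot.get_obs()['torque'])"
```

```text
time: 36.25
ee_pos: [0.5405, 0.0758, 0.0271]
tcp_rot: [-179.3, 0.1, -151.1]
wrist_force: [2.8, 0.6, -1.3]
opening: 0.0507
grasp_force: 73.6
[-0.04122792 -0.75106422 -0.03042747]
```

Force vanished and z dropped, so it's likely in the keyways. Push down to check.

```bash
python3 -m inch '[[0,0,-0.1,0],[0,0,-0.2,0],[0,0,-0.3,0],[0,0,-0.3,0],[0,0,-0.3,0],[0,0,-0.3,0],[0,0,-0.3,0],[0,0,-0.3,0]]'; python3 -c "
from h import *
print(bot.get_obs()['torque'])"
```

```text
time: 37.25
ee_pos: [0.5403, 0.076, 0.0243]
tcp_rot: [-179.3, 0.1, -151.3]
wrist_force: [4.9, 2.8, 2.7]
opening: 0.0502
grasp_force: 74.0
[ 0.44311759 -1.1300211   0.01990573]
```

It's past the pins. Push home.

```bash
python3 -m inch '[[0.05,0.03,-0.1,0],[0.05,0.03,-0.2,0],[0.05,0.03,-0.3,0],[0.05,0.03,-0.4,0],[0.05,0.03,-0.5,0],[0.05,0.03,-0.6,0],[0.05,0.03,-0.7,0],[0.05,0.03,-0.7,0]]' 4.2 90; python3 -c "
from h import *
print(bot.get_obs()['torque'])"
```

```text
time: 38.25
ee_pos: [0.5406, 0.0761, 0.0184]
tcp_rot: [-179.3, 0.1, -151.3]
wrist_force: [0.1, 0.9, 13.8]
opening: 0.0501
grasp_force: 96.7
[ 0.20146142  0.07984625 -0.00223505]
```

```bash
python3 -m inch '[[0,0,-0.1,0],[0,0,-0.2,0],[0,0,-0.3,0],[0,0,-0.4,0],[0,0,-0.4,0],[0,0,-0.4,0],[0,0,-0.4,0],[0,0,-0.4,0]]'; python3 -c "
from h import *
print(bot.get_obs()['torque'])"
```

```text
time: 39.25
ee_pos: [0.5408, 0.0762, 0.0182]
tcp_rot: [-179.3, 0.2, -151.3]
wrist_force: [-14.6, -1.3, 46.3]
opening: 0.0498
grasp_force: 100.3
[-0.17167338  3.05123938  0.02710973]
```

Hard stop at ee_z = 0.0182, matching the predicted home height. Ease the push to about 20 N and verify the height numerically from the side view.

```bash
python3 -m inch '[[0.03,0,0.1,0],[0.03,0,0.2,0],[0.03,0,0.2,0],[0.03,0,0.2,0],[0.03,0,0.2,0],[0.03,0,0.2,0],[0.03,0,0.2,0],[0.03,0,0.2,0]]'; python3 - <<'E'
from h import *
c=bot.camera("side")
for X in([.5405,.0768-.026,.06],[.5405,.0768-.026,.02],[.5405,.0768-.032,.02],[.5405,.0768+.026,.06],[.5405,.0768,.06],[.5405,.0768-.042,.008]): print(X,np.round(proj(c,np.array(X)),1))
print(165,301);
for i,r in enumerate(c["img"][180:222,305:338,0]): print(180+i,' '.join('%3d'%x for x in r))
for k in("collar_center","collar_bore"):print([(round(r["score"],2),np.round(r["point"],1)) for r in bot.landmark_of(k,c)[:4]])
print([np.round(proj(c,np.array([.5405,.0768,z])),1) for z in(.04,.044,.02)])
E
```

```text
time: 40.25
ee_pos: [0.5407, 0.0762, 0.0183]
tcp_rot: [-179.3, 0.1, -151.3]
wrist_force: [-8.5, -0.4, 30.2]
opening: 0.0498
grasp_force: 98.3
[0.5405, 0.0508, 0.06] [321.8 198.8]
[0.5405, 0.0508, 0.02] [321.8 210.2]
[0.5405, 0.04479999999999999, 0.02] [321.9 211.5]
[0.5405, 0.10279999999999999, 0.06] [320.4 188. ]
[0.5405, 0.0768, 0.06] [321.1 193.3]
[0.5405, 0.03479999999999999, 0.008] [322.2 217.1]
165 301
180  19  21  22  26  28  28  29  31  30  31  32  35  39  39  41  41  38  39  38  34  32  30  34  50  64  72  74  81  91  92  83  64  46
181  20  21  21  24  25  29  29  30  31  32  33  33  35  39  42  41  39  36  33  31  30  29  36  44  53  55  56  63  77  84  79  62  44
182  22  22  24  24  24  28  30  31  31  31  33  34  33  37  41  42  39  36  31  30  28  31  42  49  49  46  45  49  61  68  66  52  38
183  23  22  23  22  22  26  29  31  33  32  32  33  36  38  42  42  40  36  31  28  27  38  56  60  50  44  41  41  50  55  53  45  35
184  22  22  20  21  21  23  31  37  37  35  32  32  35  38  43  42  39  36  31  30  32  40  56  58  49  40  39  37  45  51  50  41  34
185  21 
[... 4580 characters left out ...]
 38  33  29  27  28  26  28  25  28
219  36  36  32  28  25  25  24  24  27  30  33  38  42  46  49  48  49  48  44  38  36  32  30  31  33  30  27  27  26  24  25  25  27
220  43  44  38  31  28  25  24  24  22  24  27  28  29  31  33  34  35  34  34  31  29  25  26  27  30  28  26  26  26  24  25  27  26
221  45  44  39  32  28  27  25  24  24  24  25  25  27  27  28  28  29  29  30  29  26  27  27  29  29  28  28  26  26  27  27  28  28
[(0.76, array([300. , 161.6])), (0.53, array([322.7, 198.9])), (0.48, array([358. , 154.1]))]
[(0.6, array([318.7, 206.7])), (0.57, array([297.9, 162.3])), (0.47, array([356.1, 159.7]))]
[array([321.1, 199. ]), array([321.1, 197.9]), array([321.1, 204.5])]
```

The lip hole (row 194, expected 193.3) and the front rim (row ~210, expected 210.2) match the home height. There's no gap above the pedestal, and the grip is firm. Handing in.

```bash
python3 -c "
from workcell import bot
print(bot.job_done())"
```

```text
the job is handed in; nothing more can be done
None
```

I handed the job in with the spacer, then the filter, stacked on the seat and the collar keyed over the pins. The collar was still gripped and held home at about 30 N, at 40 s on the robot clock; the hand-in returned no verdict.

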